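Put the hole saws back in their case

TASK

Tidy the bench: put the three hole saws (the closed steel cups with a shank on top) back into the plywood case, each standing upright on the bottom of the round recess that fits its size: smallest saw in the smallest recess, middle in the middle one, largest in the largest. The tube spacer and the wrench socket do not belong in the case: leave them standing where they are.

Things in the scene. Friction and masses are not known exactly. Their poses are not given: they have to be found in the camera images.
- saw_small: hole saw (smallest of three), standing teeth down: a closed steel cup, 36 mm outside diameter, its body from 0 to 50 mm above the origin, with a dark nut (19 mm diameter, 50 to 57 mm) and a thin dark shank (11 mm diameter, 57 to 72 mm) on its top. Origin: centre of the underside; z up along its axis. Starts loose and upright on the bench (height 0).
- saw_medium: hole saw (middle-sized of three), standing teeth down: a closed steel cup, 48 mm outside diameter, its body from 0 to 50 mm above the origin, with a dark nut (19 mm diameter, 50 to 57 mm) and a thin dark shank (11 mm diameter, 57 to 72 mm) on its top. Origin: centre of the underside; z up along its axis. Starts loose and upright on the bench (height 0).
- saw_large: hole saw (largest of three), standing teeth down: a closed steel cup, 62 mm outside diameter, its body from 0 to 50 mm above the origin, with a dark nut (19 mm diameter, 50 to 57 mm) and a thin dark shank (11 mm diameter, 57 to 72 mm) on its top. Origin: centre of the underside; z up along its axis. Starts loose and upright on the bench (height 0).
- block_small: light plywood block, 90 x 90 x 22 mm, fixed in the case, with the smallest of the three round recesses: 54 mm diameter, 16 mm deep, dark at the bottom; made for the 36 mm hole saw. Origin: centre of the underside, under the middle of the recess; the recess floor is 6 mm and the rim 22 mm above it. x and y along its sides.
- block_medium: light plywood block, 90 x 90 x 22 mm, fixed in the case, with the middle-sized of the three round recesses: 66 mm diameter, 16 mm deep, dark at the bottom; made for the 48 mm hole saw. Origin: centre of the underside, under the middle of the recess; the recess floor is 6 mm and the rim 22 mm above it. x and y along its sides.
- block_large: light plywood block, 90 x 90 x 22 mm, fixed in the case, with the largest of the three round recesses: 80 mm diameter, 16 mm deep, dark at the bottom; made for the 62 mm hole saw. Origin: centre of the underside, under the middle of the recess; the recess floor is 6 mm and the rim 22 mm above it. x and y along its sides.
- case: the plywood case, screwed to the bench: tray 106 (x) x 296 (y) x 30 mm high, holding the three blocks in a row along its y at y = -94, 0 and +94 mm, in any order, flush with its rim (30 mm over the bench; the recess floors are 14 mm over the bench). Its lid lies folded open, flat on the bench, 12 mm thick, on its +x side (x 58 to 164 mm). Origin: centre of the tray's underside, on the bench.
- tube: look-alike, not a hole saw: a plain steel tube spacer, 48 mm outside and 38 mm inside diameter, 50 mm tall, standing, open right through, no shank. Loose. Origin: centre of the underside, z up.
- socket: look-alike, not a hole saw: a steel wrench socket, 36 mm diameter, 50 mm tall, standing, with a square 18 mm hole in its top and no shank. Loose. Origin: centre of the underside, z up.
Not all that is in view belongs to the job. Leave any red look-alike of the saw_small alone. Leave any purple look-alike of the saw_medium alone.

How it is judged:
By the outcome, as a careful person would: the job done as asked, in the order asked, and still so for the second after the job is handed in, with the robot touching nothing.
It also fails if it takes over 88 s, if anything falls off the work surface, if the arm or the gripper's body presses on something with over 40 N, if the wrist force passes 120 N, or if a joint passes its speed limit or range.

ROBOT

A 6-joint arm with a two-finger parallel gripper is mounted at the origin on the work surface. World frame = base frame: x ahead of the robot, y to its left, z up, the work surface at z = 0. Lengths are in m, angles in rad, forces in N, time in s.
With the tool pointing down it reaches from about 0.275 to 0.875 m from the base axis. Payload 12.5 kg.
Tool frame: the origin (TCP) lies on the centre line of the jaws, within the pads' length; the fingertips stand r.finger_overhang ahead of it and the grasp point (between the pads) lies 3 mm ahead of it (r.finger_overhang is the distance from the TCP to the fingertips, in m); z points along the fingers, y is the direction in which the jaws open and shut (so a half turn about z gives the same grasp; the last joint's range is limited). The gripper opens to 85 mm and grips with 20 to 120 N. Pads are 22 mm wide; open, the fingers measure 114 mm over their backs; the gripper's body (76 mm by 85 mm) begins 54 mm behind the grasp point. The pads swing forward as they close: fully open they stand 13 mm farther back than shut.
Start: joints at [1.192, 0.351, 1.652, -0, 1.139, -0.085], TCP at [0.159, 0.526, 0.253] pointing down, gripper open.
Joint ranges: [-2.75, 2.75], [-0.79, 2.1], [0.01, 2.65], [-1.57, 4.71], [0.07, 3.14], [-2.87, 2.87]. Speed limits (rad/s): [2.22, 2.22, 2.79, 3.14, 3.14, 3.14].

INTERFACE

Orientations are given as a unit quaternion [x, y, z, w].
In Python, from cell import r, optics gives the robot as it stands. The module is installed in compiled form; this text tells all that it offers. Calls block until the motion is done:
- r.move_to(position, orientation): joint-space move of the TCP to a pose.
- r.move_linear(position, rot=None, vel=0.15): straight line of the TCP; rot=None keeps the orientation; vel is the mean speed in m/s.
- r.set_joints(angles): joint-space move.
- r.set_gripper(opening, squeeze=None): opening from 0.0 (shut) to 1.0 (fully open); squeeze is the grip in N (None keeps the last); returns when the fingers have stopped.
- r.sleep(seconds).
- r.inverse_kinematics(position, orientation): joint angles nearest the present ones, or None.
- optics.get_image(name): name is "side" or "top"; returns a dict with "pixels" (480x640x3 uint8, red, green, blue), "depth" (480x640 float32, m along the optical axis (not along the pixel's ray), 0 where there is no reading), "fx", "fy", "cx", "cy" (pixels), "camera_from_world" (4x4, takes a point from world to camera coordinates). Camera axes: x right, y down, z forward; pixel columns grow to the right and rows downward; lengths in m; the calibration is good to about 2 mm. A picture is of the moment at which its call begins.
A pose or a line that the arm cannot do raises r.PlanningError and nothing moves.
- r.hand_in(): hands the job in, once; it reports no verdict.
Readings, each from a call of its own:
- r.current_t(): time.
- r.current_q(): joint angles.
- r.current_qvel(): joint speeds.
- r.current_effort(): joint torques, N m.
- r.current_tool_pos(): TCP position.
- r.current_ee_rot(): TCP orientation.
- r.current_contact_force(): force on the tool from outside, world axes, zero at the start.
- r.current_torque(): the same for the moment, N m.
- r.current_opening(): opening from 0.0 (shut) to 1.0 (fully open).
Only numpy, scipy, OpenCV 4.12 (cv2) and the standard library are available. Lean on these libraries where they do the work, as an engineer would, in place of code of your own. Each camera call takes 0.05 s, during which the arm holds its last target. There are 200 camera calls.

## Working session

There is one attempt and no reset: what is moved stays moved. The work goes in short steps, each a Python script; the robot and the scene stay as the last script left them, time stands still between calls to the robot, and variables do not carry over. Pictures are saved under pics/ and viewed, about 12 in all and at most 16, crops included, and the job is handed in when it is done.

```bash
mkdir -p pics; ls; python3 - <<'E'
from cell import r, optics
import cv2,numpy as np
for n in("top","side"):
    i=optics.get_image(n); cv2.imwrite(f"pics/{n}0.png",i["pixels"][...,::-1]); np.savez(f"{n}0.npz",**i)
    print(n,i["fx"],i["cx"],i["cy"],np.linalg.inv(i["camera_from_world"]).round(3).tolist())
print(r.finger_overhang,r.current_ee_rot(),r.current_t(),r.current_tool_pos())
E
```

```text
pics
top 481.85589893920155 316.3450607054872 243.05706416432287 [[0.001, -0.986, 0.165, 0.414], [-1.0, -0.0, 0.001, 0.093], [-0.001, -0.165, -0.986, 0.892], [0.0, 0.0, 0.0, 1.0]]
side 501.0628582285054 318.92096530719994 233.4819809572049 [[0.83, -0.363, 0.423, 0.152], [-0.557, -0.523, 0.645, -0.543], [-0.013, -0.771, -0.637, 0.663], [0.0, 0.0, 0.0, 1.0]]
0.022 [ 1.46390921e-01  9.89226689e-01 -4.92182094e-04 -1.18101900e-04] 0.1 [0.15916678 0.52618462 0.25282943]
```

View pics/top0.png

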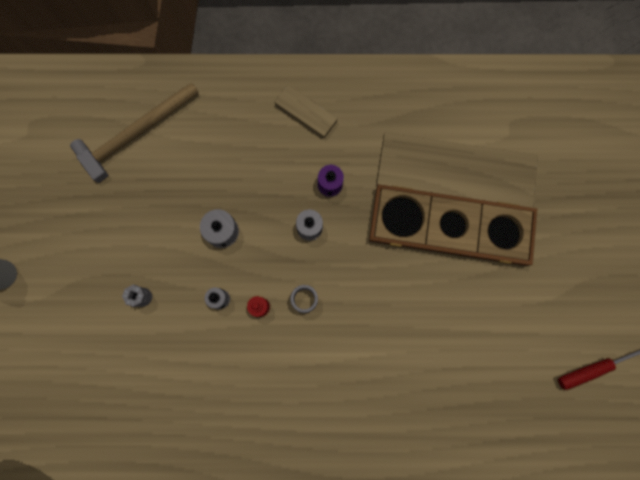

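View pics/side0.png

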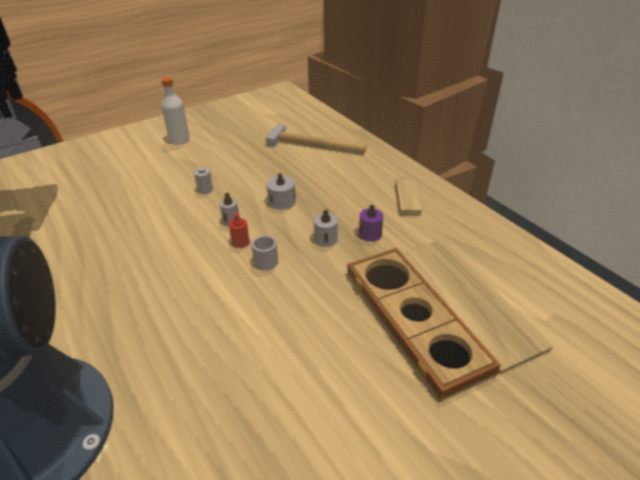

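The top picture shows:
- Saws: large (217,228), medium (309,225), small (215,298).
- Look-alikes: socket (137,296), tube (303,299), red (258,307), purple (331,180).
- Recesses: large (403,216), small (454,224), medium (505,232).

The side picture confirms which items have shanks. Next I'll get positions from depth.

```bash
cat >h.py <<'E'
import numpy as np, cv2
from scipy.optimize import least_squares
def cloud(i):
    d=i["depth"]; v,u=np.mgrid[:480,:640]
    p=np.stack([(u-i["cx"])/i["fx"]*d,(v-i["cy"])/i["fy"]*d,d,np.ones_like(d)],-1)
    w=(p@np.linalg.inv(i["camera_from_world"]).T)[...,:3]; w[d==0]=np.nan; return w
def ray(i,u,v,z):
    T=np.linalg.inv(i["camera_from_world"]); a=T[:3,:3]@[(u-i["cx"])/i["fx"],(v-i["cy"])/i["fy"],1]; o=T[:3,3]
    return o+a*(z-o[2])/a[2]
def disc(w,c,rad,zl,zh):
    m=(np.hypot(w[...,0]-c[0],w[...,1]-c[1])<rad)&(w[...,2]>zl)&(w[...,2]<zh)
    p=w[m]; (x,y),R=cv2.minEnclosingCircle((p[:,:2]*1000).astype(np.float32))
    return np.array([x,y])/1000,R*2,np.median(p[:,2]),len(p)
E
python3 - <<'E'
from h import *
I={n:dict(np.load(n+"0.npz")) for n in("top","side")}
W={n:cloud(I[n]) for n in I}
for k,(u,v) in dict(large=(217,228),medium=(309,225),small=(215,298),socket=(137,296),tube=(303,299),red=(258,307),purple=(331,180)).items():
    c=ray(I["top"],u,v,.06)
    print(k,c.round(3),[disc(W[n],c,.045,.043,.056) for n in W])
c=ray(I["top"],454,224,.03)
for n in W:
    w=W[n]; m=(abs(w[...,2]-.030)<.005)&(np.hypot(w[...,0]-c[0],w[...,1]-c[1])<.18)
    print(n,cv2.minAreaRect((w[m][:,:2]*1000).astype(np.float32)),np.median(w[m][:,2]))
for u,v in((403,216),(454,224),(505,232)): print(ray(I["top"],u,v,.025),W["top"][v,u])
E
```

```text
large [0.58  0.268 0.06 ] [(array([0.58548267, 0.27125626]), 62.319175720214844, np.float64(0.04991595685233152), 858), (array([0.58583264, 0.26966428]), 65.69503021240234, np.float64(0.05127007753162249), 381)]
medium [0.586 0.106 0.06 ] [(array([0.59246442, 0.1065742 ]), 47.83616256713867, np.float64(0.049820454526410984), 482), (array([0.59253467, 0.10483084]), 51.24229431152344, np.float64(0.05107193634989304), 291)]
small [0.458 0.268 0.06 ] [(array([0.45889841, 0.27093402]), 35.673702239990234, np.float64(0.04997792058773809), 257), (array([0.45750061, 0.2688299 ]), 37.49003982543945, np.float64(0.051021588597150336), 149)]
socket [0.461 0.402 0.06 ] [(array([0.46209689, 0.41338065]), 37.859188079833984, np.float64(0.0497731779913132), 295), (array([0.46217645, 0.41208911]), 40.01385498046875, np.float64(0.050475406777949705), 159)]
tube [0.456 0.116 0.06 ] [(array([0.45765787, 0.11547073]), 47.916969299316406, np.float64(0.0493845780749656), 230), (array([0.45751816, 0.11269444]), 51.14484405517578, np.float64(0.04935610790667272), 258)]
red [0.442 0.193 0.06 ] [(array([0.4441
[... 165 characters left out ...]
60)]
purple [0.668 0.067 0.06 ] [(array([0.67678137, 0.06821368]), 48.380550384521484, np.float64(0.04966542792705053), 467), (array([0.67601385, 0.06647919]), 49.58191680908203, np.float64(0.051061579994498674), 289)]
top ((593.2593994140625, -157.89173889160156), (296.9372863769531, 109.86951446533203), 81.02272033691406) 0.029306742591912516
side ((593.161376953125, -157.65884399414062), (298.962158203125, 111.26992797851562), 81.10289764404297) 0.03099088391690641
[ 0.61001796 -0.06600602  0.025     ] [ 0.6119638  -0.06758293  0.01637477]
[ 0.59501865 -0.15918924  0.025     ] [ 0.59737309 -0.16247046  0.01369684]
[ 0.58010636 -0.25183179  0.025     ] [ 0.58243561 -0.25667229  0.01281149]
```

Sizes and heights agree between the cameras, and the recess positions agree between the case rectangle and the pixel rays to about 2 mm. I'll start with the small saw.

```bash
cat >job.py <<'E'
from cell import r, optics
from h import *
from scipy.spatial.transform import Rotation as R
def down(p,a):
    best=None
    for k in(0,np.pi,-np.pi):
        y=np.array([np.cos(a+k),np.sin(a+k),0]); z=np.array([0,0,-1.])
        q=R.from_matrix(np.c_[np.cross(y,z),y,z]).as_quat()
        j=r.inverse_kinematics(p,q)
        if j is not None:
            s=np.abs(np.array(j)-r.current_q()).max()
            if best is None or s<best[0]: best=(s,q)
    return best[1]
H=.046   # TCP above the saw's underside when gripped
def st(m): print(m,"t%.1f"%r.current_t(),np.round(r.current_tool_pos(),4),"F",np.round(r.current_contact_force(),1),"op %.3f"%r.current_opening())
def shot(n):
    i=optics.get_image("top"); s=optics.get_image("side")
    cv2.imwrite(f"pics/{n}.png",np.hstack([i["pixels"][150:390,90:550],s["pixels"][130:370,180:520]])[...,::-1]); return i,s
def pick(c,a):
    p=[*c,.20]; r.set_gripper(1.); r.move_to(p,down(p,a)); st("above")
    r.move_linear([*c,H],vel=.12); st("at"); r.set_gripper(0.,60); st("gripped")
    r.move_linear([*c,.19],vel=.12); st("lifted")
def place(c,a):
    p=[*c,.19]; r.move_to(p,down(p,a)); st("over")
    r.move_linear([*c,H+.014+.015],vel=.12); st("near")
    r.move_linear([*c,H+.014+.001],vel=.03); st("down")
    r.set_gripper(1.); st("open"); r.move_linear([*c,.20],vel=.12)
E
python3 - <<'E'
from job import *
pick([.4582,.2699],0.); shot("lift_s")
E
```

```text
above t1.8 [0.4579 0.2706 0.2002] F [-0.7  0.4  1.1] op 1.002
at t3.2 [0.4585 0.2701 0.0466] F [ 0.7  0.2 -0.2] op 0.998
gripped t3.8 [0.4583 0.27   0.0464] F [-0.6 -0.1  5. ] op 0.401
lifted t5.1 [0.4579 0.2697 0.1893] F [ 0.2 -0.1 -2.1] op 0.402
```

View pics/lift_s.png

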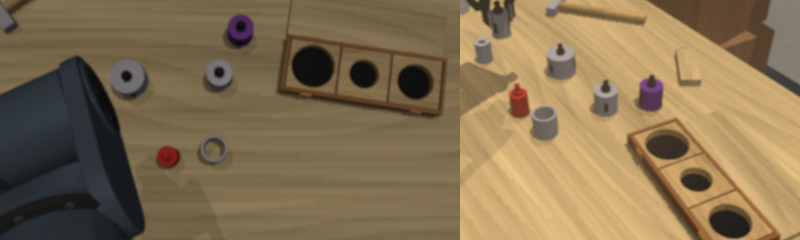

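The saw is held in the jaws (side half, around (500,20)). An opening of 0.40, about 34 mm, fits the 36 mm cup. The rest of the scene hasn't changed. Placing it now.

```bash
python3 - <<'E'
from job import *
place([.595,-.158],np.deg2rad(-9))
r.move_to([.5,.1,.25],down([.5,.1,.25],0.)) if 0 else None
shot("place_s")
E
```

```text
over t6.8 [ 0.5951 -0.1569  0.19  ] F [ 0.5  0.5 -2. ] op 0.402
near t8.0 [ 0.5955 -0.1581  0.0758] F [-0.5 -0.4 -1.1] op 0.402
down t8.6 [ 0.5949 -0.158   0.0608] F [ 0.6  0.3 -0.4] op 0.401
open t9.1 [ 0.595 -0.158  0.061] F [0.8 0.8 0. ] op 0.998
```

View pics/place_s.png

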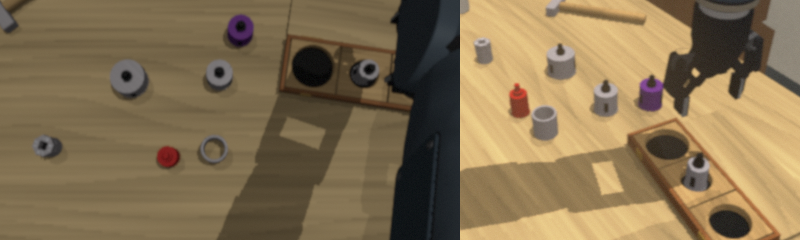

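The small saw stands upright in the middle recess (side half, around (697,172)). Next the medium saw, with the jaws along y to clear the purple one.

```bash
python3 - <<'E'
from job import *
pick([.5925,.1057],np.pi/2)
if abs(r.current_opening()*85-48)<6:
    place([.580,-.251],np.deg2rad(-9)); 
    pick([.5856,.2705],np.pi/2)
shot("pl_m")
E
```

```text
above t11.9 [0.5927 0.1051 0.2   ] F [-0.7 -1.4 -0.7] op 0.997
at t13.4 [0.5929 0.1057 0.0467] F [ 0.   0.6 -0.2] op 1.003
gripped t13.8 [0.5929 0.1058 0.0467] F [-1.2 -0.3  5.9] op 0.539
lifted t15.2 [0.5922 0.1057 0.1892] F [ 0.2  0.2 -1.3] op 0.541
over t16.5 [ 0.5802 -0.2502  0.1898] F [-0.4  0.  -0.8] op 0.541
near t17.6 [ 0.5805 -0.2512  0.0758] F [ 0.5  0.1 -1.6] op 0.542
down t18.2 [ 0.5799 -0.251   0.0608] F [ 0.3  0.7 -1.8] op 0.545
open t18.7 [ 0.5801 -0.251   0.061 ] F [-0.2  0.1 -0.1] op 0.999
above t22.1 [0.586  0.2696 0.2   ] F [ 0.4  0.  -0.7] op 1.001
at t23.6 [0.586  0.2707 0.0468] F [ 0.3 -0.3 -0.8] op 1.002
gripped t23.9 [0.5861 0.2707 0.047 ] F [-1.   0.8  5.6] op 0.709
lifted t25.3 [0.5852 0.2704 0.1891] F [-0.2 -0.4 -2. ] op 0.705
```

View pics/pl_m.png

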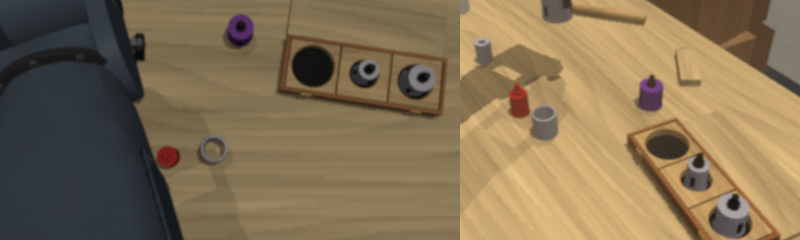

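The small and medium saws are upright in their recesses (top half, (366,71) and (418,81)). The large one is held, at an opening of 0.705. I'll place it, move the arm clear and check.

```bash
python3 - <<'E'
from job import *
place([.6095,-.0655],np.deg2rad(-9))
r.set_joints([1.192, 0.351, 1.652, 0, 1.139, -0.085]); st("home")
I=shot("end")
for k,c,z in(("small",(.595,-.158),.064),("medium",(.58,-.251),.064),("large",(.6095,-.0655),.064),("socket",(.462,.413),.05),("tube",(.4577,.115),.05),("red",(.444,.196),.05),("purple",(.6765,.068),.05)):
    print(k,c,*[(o[0].round(4),round(o[1],1),o[2].round(4)) for o in (disc(cloud(i),c,.045,z-.007,z+.006) for i in I)])
E
```

```text
over t26.6 [ 0.6096 -0.0647  0.1899] F [ 0.5  0.  -0.8] op 0.706
near t27.8 [ 0.61   -0.0655  0.0758] F [ 0.4  0.3 -1. ] op 0.706
down t28.4 [ 0.6093 -0.0654  0.061 ] F [-3.   0.8  3.4] op 0.705
open t28.7 [ 0.6096 -0.0655  0.0609] F [0.1 0.3 0.9] op 0.999
home t32.7 [0.1601 0.5262 0.253 ] F [0.4 0.8 0.4] op 0.998
small (0.595, -0.158) (array([ 0.5947, -0.1565]), 36.1, np.float64(0.0634)) (array([ 0.5947, -0.1584]), 37.8, np.float64(0.0649))
medium (0.58, -0.251) (array([ 0.5805, -0.2492]), 48.8, np.float64(0.0634)) (array([ 0.5797, -0.2514]), 50.1, np.float64(0.065))
large (0.6095, -0.0655) (array([ 0.6099, -0.0626]), 62.9, np.float64(0.0636)) (array([ 0.6079, -0.0646]), 64.0, np.float64(0.0651))
socket (0.462, 0.413) (array([0.4617, 0.4139]), 39.1, np.float64(0.0499)) (array([0.4621, 0.4123]), 41.5, np.float64(0.0506))
tube (0.4577, 0.115) (array([0.4575, 0.1154]), 47.7, np.float64(0.0492)) (array([0.4559, 0.1142]), 51.4, np.float64(0.0498))
red (0.444, 0.196) (array([0.4443, 0.1969]), 35.7, np.float64(0.0501)) (array([0.4428, 0.1944]), 37.5, np.float64(0.0509))
purple (0.6765, 0.068) (array([0.6769, 0.0677]), 48.1, np.float64(0.0496)) (array([0.6761, 0.0656]), 50.7, np.float64(0.0511))
```

View pics/end.png

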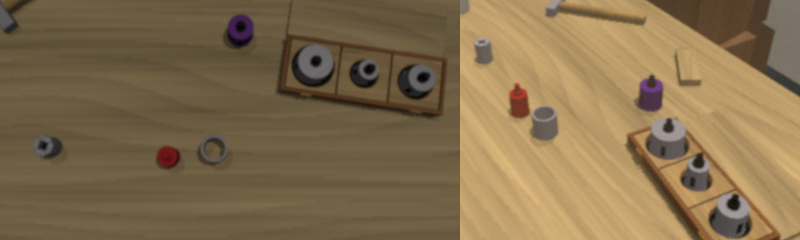

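All three saws stand in their recesses, with tops at 64 mm (14 mm floor plus 50 mm body), and the look-alikes haven't moved.

```bash
python3 -c "
from cell import r
r.hand_in()"
```

```text
the job is handed in; nothing more can be done
```

All three hole saws are back in the case, each upright in the recess for its size. I placed them smallest first, then middle, then largest, and handed the job in at about 33 s on the robot's clock.

- **Saws:** in the last pictures both cameras put the cup tops at 63–65 mm over the bench. That matches standing on the 14 mm recess floor. Each saw is within about 3 mm of its recess centre.
- **Left alone:** the tube, the socket and the red and purple look-alikes are where they started, to within about 2 mm.
- **Forces:** the highest wrist force I read was about 6 N. I read it only between moves, not continuously.
- **Disagreements:** the two cameras differ by about 2 mm in position, which is within the calibration error. No check failed.

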